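# Shut the red air valve under the sliding cover

### The job

Shut off the packing bench's air at the red valve in the grey valve box: push the cover by its yellow bar all the way to the robot's left so that both valve handles are uncovered, then push the red handle clockwise (seen from above) until it lies fully across its pipe, against its stop. Slide the cover without lifting it, pick nothing up, and leave the blue handle and the things standing around the box as they are.

Things in the scene. Friction and masses are not known exactly. Their poses are not given: they have to be found in the camera images.
- valve_box: Grey steel box fixed to the bench, 160 (x) x 460 (y) x 85 mm tall. Origin: centre of its underside; x points away from the robot, y to its left, yaw up to 0.25 rad either way. Right half (box x -60..60, y -220..0 mm): open well, rim at z 75, floor at z 8, holding both valves. Left half: closed green deck, z 73. Guide rails on the long sides and both end walls rise to z 85.
- cover: Sliding cover: loose aluminium plate 140 (x) x 215 (y) x 8 mm, about 0.35 kg, with a yellow bar across its middle. It lies on the box's rim between the guide rails and slides along box y with a few newtons. Origin: centre of its underside, at z 75 mm; at box y -110 to -85 mm at the start (over the well), +112 mm when fully to the left against the end wall.
- cover_bar (a point): Centre of the cover's yellow upright bar, directly above the cover's origin, z 96.5 mm. The bar is 80 mm long (box x), 12 mm thick (box y) and stands from the plate's top at z 83 mm up to z 110 mm.
- red_valve: Brass valve with the red (marked) handle, fixed in the box, axes as the box's. Origin: on the handle's vertical pivot axis, at bench height; at box x -30 mm and box y -62 or -145 mm (red and blue trade places). Brass body 34 x 30 mm in plan, top at z 42 mm; an 18 mm stem above it carries the handle. Its copper pipe runs along box x, below z 42 mm.
- red_grip (a point): Point on the centre line of the red handle, 40 mm from its pivot, half-way up it (z 56 mm). The handle is a bar 14 mm wide, from z 48 to z 64 mm, reaching from 12 mm behind the pivot to 52 mm in front of it.
- red_handle (a joint): Angle of the red handle, rad. 0: open, pointing from its pivot along box +x (along its pipe). It grows as the handle turns clockwise seen from above. 1.57: shut, at its stop, pointing along box -y (to the robot's right, across its pipe). Starts at 0 to 0.3; friction takes about 3 N at 40 mm from the pivot, and it stays where it is left.
- blue_valve: The valve with the blue handle, same as red_valve, at the other of the two places, 83 mm away along box y. Origin: on its pivot axis, at bench height.
- blue_grip (a point): Point on the blue handle, as red_grip on the red one (same shape and size).
- blue_handle (a joint): Angle of the blue handle, same meaning, starts at 0 to 0.3. To be left as it is.
- white_bottle: Bystander: white bottle, 36 mm diameter, 85 mm tall, standing behind the box. Origin: in the middle of its underside.
- amber_bottle: Bystander: amber bottle, 38 mm diameter, 88 mm tall, standing behind the box. Origin: in the middle of its underside.
- tin: Bystander: green tin, 45 x 45 x 55 mm tall, behind the box. Origin: in the middle of its underside.
- jar: Bystander: green jar with a white lid, 52 mm diameter, 60 mm tall, beyond the box's left end. Origin: in the middle of its underside.
- carton: Bystander: small white carton, 50 x 70 x 85 mm tall, beyond the box's right end. Origin: in the middle of its underside.
- tape_roll: Bystander: brown cardboard tape core, 84 mm outer diameter, 45 mm high, in front of the box. Origin: in the middle of its underside.
- screwdriver: Bystander: orange-handled screwdriver lying along the front of the box, its height under 40 mm. Origin: near its middle, on its underside.

How it is judged:
By the outcome, as a careful person would: the job done as asked, in the order asked, and still so for the second after the job is handed in, with the robot touching nothing.
It also fails if it takes over 51 s, if anything falls off the work surface, if the arm or the gripper's body presses on something with over 40 N, if the wrist force passes 120 N, or if a joint passes its speed limit or range.

### The arm

A 6-joint arm with a two-finger parallel gripper is mounted at the origin on the work surface. World frame = base frame: x ahead of the robot, y to its left, z up, the work surface at z = 0. Lengths are in m, angles in rad, forces in N, time in s.
With the tool pointing down it reaches from about 0.4 to 0.925 m from the base axis. Payload 12.5 kg.
Tool frame: the origin (TCP) lies midway between the tips of the shut fingers; the grasp point (between the pads) lies grasp_offset behind it (grasp_offset is the distance from the TCP to the grasp point, in m); z points along the fingers, y is the line along which they close (so a half turn about z gives the same grasp; the last joint's range is limited). The gripper opens to 95 mm and grips with 3 to 60 N. Pads are 20 mm wide; open, the fingers measure 119 mm over their backs; the gripper's body (75 mm by 180 mm) begins 59 mm behind the grasp point.
Start: joints at [-1.444, 0.491, 1.559, -0, 1.092, -0.106], TCP at [0.144, -0.608, 0.215] pointing down, gripper open.
Joint ranges: [-3.1, 3.1], [-0.84, 2.19], [0.05, 2.79], [-1.13, 4.28], [0.06, 2.93], [-2.69, 2.69]. Speed limits (rad/s): [2.22, 2.22, 2.79, 3.14, 3.14, 3.14].

### API

Orientations are given as a 3x3 rotation matrix whose columns are the frame's x, y, z axes.
In Python, from workcell import state, get_image, close_job, grasp_offset gives the robot as it stands.
- The arm moves only by the shell command python3 -m jog 'ROWS' [OPENING] [FORCE]. ROWS is JSON, a list that holds one entry, the list of rows, each a list of 6 numbers: the shift along the world's x, y, z in mm, then the turn, a rotation vector about the world's x, y, z in degrees. A call has 1 to 8 rows; each row is the pose to reach, as a shift and turn from the pose commanded when the call began; what a row does not reach only later rows make up. A row lasts 1/12 s, in which the tool goes at most 41.7 mm and 7.16 degrees, less where a joint would pass 70% of its speed; a pose out of reach is approached as far as the arm can. A call with a gripper value outside its range is refused whole. OPENING is the finger opening in mm, from 0 to 95.1, set as the call begins (- or left out, the last holds). The fingers move at their own pace and stop on an object; FORCE is the grip in N (left out, the last holds). Time passes only in rows, so rows that repeat a pose let the fingers close. It gives the time, the measured TCP pose, the force, the opening and the grip force at its end, in the units of the state.
- state(): the state, without advancing time (a new reading comes with each control period).
- get_image(name): name is "scene" or "side" or "wrist"; returns a dict with "frame" (400x640x3 uint8, red, green, blue), "fx", "fy", "cx", "cy" (pixels), "distortion" ([k1, k2, p1, p2, k3] as OpenCV has them; the pictures are not rectified), "R" (3x3) and "t" (3): a world point X has camera coordinates R X + t. Camera axes: x right, y down, z forward; pixel columns grow to the right and rows downward; lengths in m; the calibration is good to about 2 mm. A picture is of the moment at which its call begins. There is no depth.
- close_job(): hands the job in; it is judged then, once.
The state is a dict: "clock": time; "q": joint angles; "qvel": joint speeds; "effort": joint torques, N m; "tcp_pos": TCP position; "tcp_rot": TCP orientation; "wrist_force": force on the tool from outside, world axes, zero at the start; "ft_torque": the same for the moment, N m; "grip_width": opening from 0.0 (shut) to 1.0 (fully open); "finger_force": force on a finger pad.
Only numpy, scipy, OpenCV 4.12 (cv2) and the standard library are available. Lean on these libraries where they do the work, as an engineer would, in place of code of your own. Each camera call takes 0.05 s, during which the arm holds its last target. There are 200 camera calls.

## Working session

There is one attempt and no reset: what is moved stays moved. The work goes in short steps, Python scripts to look and compute and a shell command to move; the robot and the scene stay as the last step left them, time stands still between calls to the robot, and variables do not carry over. Pictures are saved under pics/ and viewed, at most 10 in all, crops included, and the job is handed in when it is done.

```bash
mkdir -p pics; cat > h.py <<'E'
import numpy as np, cv2
from workcell import state, get_image, close_job, grasp_offset
def ray(im,u,v):
    K=np.array([[im["fx"],0,im["cx"]],[0,im["fy"],im["cy"]],[0,0,1]])
    p=cv2.undistortPoints(np.array([[[u,v]]],float),K,np.array(im["distortion"],float))[0,0]
    R=np.array(im["R"]);t=np.array(im["t"])
    return -R.T@t, R.T@np.array([p[0],p[1],1])
def onz(im,u,v,z):
    c,d=ray(im,u,v); return c+d*(z-c[2])/d[2]
def save(im,n): cv2.imwrite(f"pics/{n}.png",cv2.cvtColor(im["frame"],cv2.COLOR_RGB2BGR))
def blobs(im,lo,hi,amin=30):
    m=cv2.inRange(cv2.cvtColor(im["frame"],cv2.COLOR_RGB2HSV),np.array(lo),np.array(hi))
    cs,_=cv2.findContours(m,cv2.RETR_EXTERNAL,cv2.CHAIN_APPROX_NONE)
    return sorted([c for c in cs if cv2.contourArea(c)>=amin],key=cv2.contourArea,reverse=True)
E
python3 - <<'E'
from h import *
import pickle
ims={n:get_image(n) for n in("scene","side")}
for n,i in ims.items(): save(i,n+"0"); print(n,-np.array(i["R"]).T@i["t"])
pickle.dump(ims,open("i0.pkl","wb")); print(grasp_offset)
for n,im in ims.items():
  for c in blobs(im,(22,130,120),(34,255,255))[:3]:
    r=cv2.minAreaRect(c); print(n,r,[onz(im,*p,.11).round(3) for p in cv2.boxPoints(r)])
E
```

```text
scene [ 1.11823715 -0.85900963  0.7701733 ]
side [0.52929713 0.93064114 0.60607844]
0.0188
scene ((285.4999694824219, 202.49998474121094), (29.525558471679688, 10.21324348449707), 21.801406860351562) [array([ 0.499, -0.053,  0.11 ]), array([ 0.481, -0.012,  0.11 ]), array([ 0.568, -0.015,  0.11 ]), array([ 0.583, -0.055,  0.11 ])]
side ((340.9591369628906, 187.15370178222656), (28.007850646972656, 3.0565361976623535), 3.5763344764709473) [array([ 0.558, -0.006,  0.11 ]), array([ 0.558, -0.023,  0.11 ]), array([ 0.487, -0.019,  0.11 ]), array([ 0.487, -0.003,  0.11 ])]
```

View pics/scene0.png

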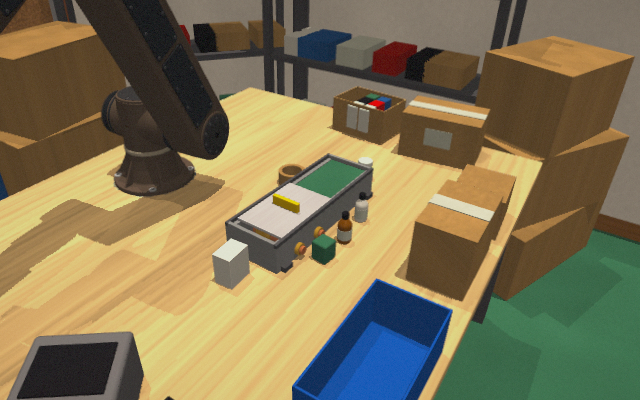

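View pics/side0.png

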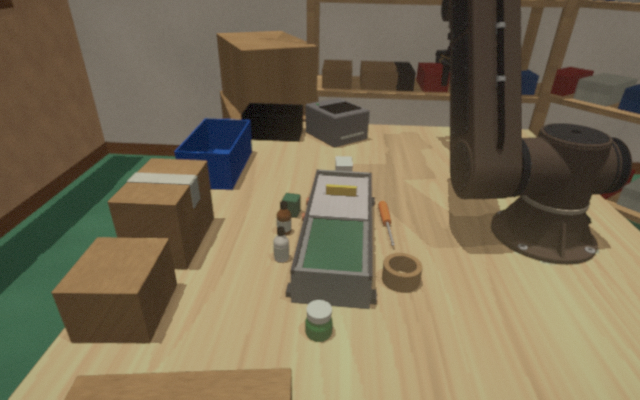

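The scene view shows the bar at about (286,203) and the green deck around (335,178). The side view shows the bar at (341,188) and the deck around (338,243), with the tape roll and screwdriver in front of the box and the bottles and tin behind it. Next I'll get the yaw from the deck and the bar position by triangulation.

```bash
python3 - <<'E'
from h import *
import pickle
ims=pickle.load(open("i0.pkl","rb"))
rs=[]
for n,im in ims.items():
  c=blobs(im,(22,130,120),(34,255,255))[0]; M=cv2.moments(c); rs.append(ray(im,M["m10"]/M["m00"],M["m01"]/M["m00"]))
  x0,x1,y0,y1=(290,380,150,210) if n=="scene" else (290,380,205,285)
  m=cv2.inRange(cv2.cvtColor(im["frame"],cv2.COLOR_RGB2HSV),(55,60,30),(85,255,255)); k=np.zeros_like(m);k[y0:y1,x0:x1]=m[y0:y1,x0:x1]
  c=max(cv2.findContours(k,0,1)[0],key=cv2.contourArea)
  P=np.array([onz(im,*p[0],.073)[:2] for p in c],np.float32)*1000
  r=cv2.minAreaRect(P); print(n,r,cv2.boxPoints(r).round())
(a,d),(b,e)=rs
s=np.linalg.lstsq(np.c_[d,-e],b-a,rcond=None)[0]; print(a+d*s[0],b+e*s[1])
for im,p in((ims["side"],[(313,172),(372,174)]),):
  for q in p: print(onz(im,*q,.085))
E
```

```text
scene ((531.2786254882812, 196.73663330078125), (188.03042602539062, 117.09398651123047), 87.42955780029297) [[469. 105.]
 [586. 100.]
 [594. 288.]
 [477. 293.]]
side ((531.5339965820312, 177.25640869140625), (183.1058349609375, 115.59219360351562), 87.43193817138672) [[470.  88.]
 [585.  83.]
 [593. 266.]
 [478. 271.]]
[ 0.52749193 -0.02535272  0.10277798] [ 0.52516363 -0.02599995  0.10403042]
[ 0.603467   -0.14574708  0.085     ]
[ 0.43495777 -0.14854443  0.085     ]
```

```bash
python3 -m jog '[[[24,34,0,0,0,0],[48,68,0,0,0,0],[72,102,0,0,0,0],[96,136,0,0,0,0],[120,170,0,0,0,0],[144,204,0,0,0,0],[168,238,0,0,0,0],[192,272,0,0,0,0]]]' 0; python3 -c "
from h import *
s=state();print(s['tcp_rot'],s['wrist_force'])"
```

```text
clock: 0.77
tcp_pos: [0.3368, -0.3343, 0.2146]
tcp_rot: [[0.973, 0.23, -0.0], [0.23, -0.973, 0.0], [-0.0, -0.0, -1.0]]
wrist_force: [0.8, -0.5, -0.2]
grip_width: 0.497
finger_force: 0.0
[[ 9.73111904e-01  2.30332847e-01 -4.67401011e-05]
 [ 2.30332850e-01 -9.73111903e-01  5.17810316e-05]
 [-3.35564763e-05 -6.11545189e-05 -9.99999998e-01]] [ 0.81448292 -0.52946891 -0.20013035]
```

```bash
python3 -m jog '[[[24,33,0,0,0,-2],[48,66,0,0,0,-4],[71,99,0,0,0,-6],[94,132,0,0,0,-8],[118,165,0,0,0,-10],[142,198,0,0,0,-12],[166,231,0,0,0,-14],[188,262,0,0,0,-16]]]'
python3 - <<'E'
from h import *
import pickle
im=get_image("wrist"); save(im,"w1"); pickle.dump(im,open("w1.pkl","wb"))
for c in blobs(im,(22,130,120),(34,255,255))[:2]:
  r=cv2.minAreaRect(c); print(r,[onz(im,*p,.11).round(3) for p in cv2.boxPoints(r)])
E
```

```text
clock: 1.43
tcp_pos: [0.5251, -0.072, 0.2146]
tcp_rot: [[0.999, -0.048, -0.0], [-0.048, -0.999, -0.0], [-0.0, 0.0, -1.0]]
wrist_force: [0.5, -1.5, 0.9]
grip_width: 0.006
finger_force: 0.0
((247.50450134277344, 197.5471954345703), (92.77069854736328, 18.819608688354492), 84.5596694946289) [array([ 0.565, -0.01 ,  0.11 ]), array([ 0.566, -0.024,  0.11 ]), array([ 0.489, -0.024,  0.11 ]), array([ 0.489, -0.008,  0.11 ])]
```

View pics/w1.png

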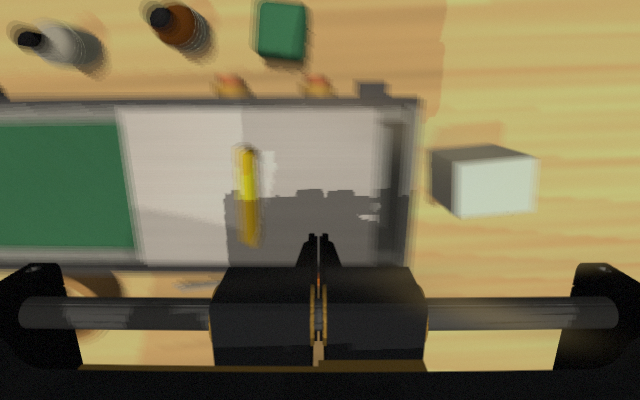

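The wrist view shows the bar at about (248,197) and the fingertips to its right over the cover plate. The white carton is clear at (485,180).

```bash
python3 -m jog '[[[0,0,-40,0,0,0],[0,0,-80,0,0,0],[0,0,-105,0,0,0],[0,0,-119,0,0,0],[0,0,-119,0,0,0],[0,10,-119,0,0,0],[1,20,-119,0,0,0]]]'; python3 -m jog '[[[0,10,0,0,0,0],[1,20,0,0,0,0],[1,30,0,0,0,0],[2,40,0,0,0,0],[2,50,0,0,0,0],[3,60,0,0,0,0],[3,70,0,0,0,0],[4,80,0,0,0,0]]]'
```

```text
clock: 2.07
tcp_pos: [0.5255, -0.0538, 0.0965]
tcp_rot: [[0.999, -0.048, 0.001], [-0.048, -0.999, -0.0], [0.001, 0.0, -1.0]]
wrist_force: [-0.3, 0.8, 0.0]
grip_width: 0.005
finger_force: 0.0
clock: 2.73
tcp_pos: [0.5297, 0.0265, 0.0967]
tcp_rot: [[0.999, -0.046, 0.002], [-0.046, -0.999, -0.001], [0.002, 0.001, -1.0]]
wrist_force: [-0.8, -6.7, 6.2]
grip_width: 0.005
finger_force: 3.7
```

```bash
python3 -m jog '[[[0,12,0,0,0,0],[1,24,0,0,0,0],[1,36,0,0,0,0],[2,48,0,0,0,0],[3,60,0,0,0,0],[3,72,0,0,0,0],[4,84,0,0,0,0],[5,96,0,0,0,0]]]'; python3 -m jog '[[[0,6,0,0,0,0],[0,12,0,0,0,0],[1,18,0,0,0,0],[1,24,0,0,0,0],[1,30,0,0,0,0],[1,34,0,0,0,0]]]'
```

```text
clock: 3.4
tcp_pos: [0.5344, 0.1226, 0.0967]
tcp_rot: [[0.999, -0.046, 0.001], [-0.046, -0.999, -0.001], [0.002, 0.001, -1.0]]
wrist_force: [-1.0, -7.7, 6.1]
grip_width: 0.003
finger_force: 4.0
clock: 3.9
tcp_pos: [0.5355, 0.1563, 0.0966]
tcp_rot: [[0.999, -0.046, 0.002], [-0.046, -0.999, -0.001], [0.002, 0.001, -1.0]]
wrist_force: [1.4, -8.2, 7.8]
grip_width: 0.003
finger_force: 4.4
```

```bash
python3 -m jog '[[[0,3,0,0,0,0],[0,6,0,0,0,0],[0,9,0,0,0,0],[0,12,0,0,0,0]]]';python3 -m jog '[[[0,2,0,0,0,0],[0,4,0,0,0,0],[0,6,0,0,0,0]]]'
```

```text
clock: 4.23
tcp_pos: [0.5354, 0.1679, 0.0966]
tcp_rot: [[0.999, -0.046, 0.001], [-0.046, -0.999, -0.001], [0.001, 0.001, -1.0]]
wrist_force: [-0.7, -7.4, 8.2]
grip_width: 0.002
finger_force: 4.3
clock: 4.48
tcp_pos: [0.5349, 0.1695, 0.0966]
tcp_rot: [[0.999, -0.043, -0.001], [-0.043, -0.999, -0.008], [-0.001, 0.008, -1.0]]
wrist_force: [-0.1, -58.6, 15.2]
grip_width: 0.004
finger_force: 29.9
```

Force jumped to 58 N at y≈0.170, so the cover is against the end wall. I'll back off, rise and look.

```bash
python3 -m jog '[[[0,-8,0,0,0,0],[0,-25,0,0,0,0],[0,-40,30,0,0,0],[-5,-70,70,0,0,0],[-10,-105,110,0,0,0],[-10,-143,120,0,0,0],[-10,-180,120,0,0,0],[-10,-190,120,0,0,0]]]'; python3 -m jog '[[[0,0,0,0,0,0],[0,0,0,0,0,0],[0,0,0,0,0,0]]]'
python3 - <<'E'
from h import *
import pickle
im=get_image("wrist"); save(im,"w2"); pickle.dump(im,open("w2.pkl","wb"))
for n,lo,hi in(("red",(0,150,60),(6,255,255)),("red2",(174,150,60),(180,255,255)),("blue",(100,130,50),(125,255,255)),("yel",(22,130,120),(34,255,255))):
 for c in blobs(im,lo,hi)[:2]:
  r=cv2.minAreaRect(c); print(n,r,[onz(im,*p,.064 if n!="yel" else .11).round(3)[:2] for p in cv2.boxPoints(r)])
E
```

```text
clock: 5.15
tcp_pos: [0.5254, -0.0186, 0.2179]
tcp_rot: [[0.999, -0.047, 0.004], [-0.047, -0.999, -0.001], [0.004, 0.001, -1.0]]
wrist_force: [0.3, 0.2, -0.6]
grip_width: 0.007
finger_force: 0.0
clock: 5.4
tcp_pos: [0.525, -0.0152, 0.2156]
tcp_rot: [[0.999, -0.046, -0.0], [-0.046, -0.999, 0.0], [-0.0, -0.0, -1.0]]
wrist_force: [-0.3, 0.9, -0.6]
grip_width: 0.006
finger_force: 0.0
red ((301.51885986328125, 187.43394470214844), (14.697579383850098, 52.7464485168457), 15.945395469665527) [array([0.501, 0.015]), array([ 0.548, -0.002]), array([ 0.544, -0.014]), array([0.496, 0.001])]
red ((291.3235168457031, 224.70590209960938), (13.581995010375977, 4.6081767082214355), 14.03624439239502) [array([0.486, 0.018]), array([0.491, 0.017]), array([0.487, 0.005]), array([0.483, 0.006])]
blue ((385.9219665527344, 194.0652618408203), (16.13991355895996, 66.6476821899414), 16.389541625976562) [array([ 0.484, -0.062]), array([ 0.545, -0.079]), array([ 0.54 , -0.094]), array([ 0.479, -0.077])]
yel ((75.97367858886719, 196.60467529296875), (97.09303283691406, 29.11911964416504), 89.37040710449219) [array([0.575, 0.182]), array([0.574, 0.159]), array([0.493, 0.176]), array([0.494, 0.202])]
```

View pics/w2.png

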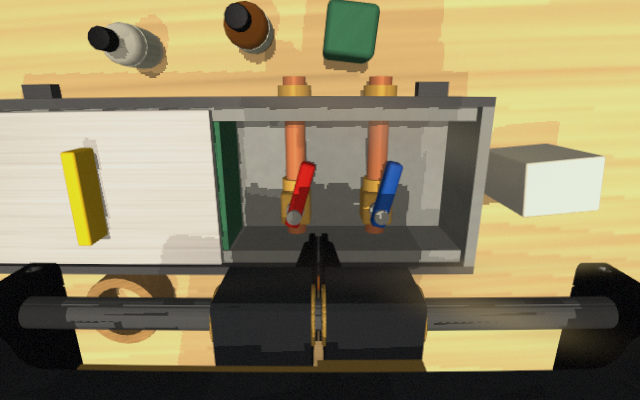

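The cover is fully left, with its edge at about column 213. The red handle is at (301,190) with its pivot near (293,217), the nearer one to the cover. The blue handle is at (386,194). I'll lower the shut fingers into the well on the left of the red handle.

```bash
python3 -m jog '[[[6,20,0,0,0,0],[12,41,-10,0,0,0],[12,41,-50,0,0,0],[12,41,-90,0,0,0],[12,41,-130,0,0,0],[12,41,-152,0,0,0],[12,41,-163,0,0,0],[12,41,-163,0,0,0]]]'
```

```text
clock: 6.12
tcp_pos: [0.5362, 0.0259, 0.0506]
tcp_rot: [[0.999, -0.045, -0.004], [-0.045, -0.999, 0.0], [-0.004, -0.0, -1.0]]
wrist_force: [-1.3, 0.5, -0.2]
grip_width: 0.003
finger_force: 0.0
```

```bash
python3 -m jog '[[[0,-8,0,0,0,0],[0,-15,0,0,0,0],[0,-22,0,0,0,0],[-1,-28,0,0,0,0],[-3,-34,0,0,0,0],[-6,-39,0,0,0,0],[-10,-44,0,0,0,0],[-14,-49,0,0,0,0]]]'; python3 -m jog '[[[-3,-2,0,0,0,0],[-6,-4,0,0,0,0],[-9,-6,0,0,0,0],[-12,-7,0,0,0,0]]]'
```

```text
clock: 6.78
tcp_pos: [0.5235, -0.0248, 0.0535]
tcp_rot: [[0.999, -0.047, 0.002], [-0.047, -0.999, -0.0], [0.002, 0.0, -1.0]]
wrist_force: [3.6, 4.3, -0.1]
grip_width: 0.006
finger_force: 1.6
clock: 7.12
tcp_pos: [0.5111, -0.0314, 0.0527]
tcp_rot: [[0.999, -0.046, 0.001], [-0.046, -0.999, -0.0], [0.001, 0.0, -1.0]]
wrist_force: [5.1, 2.9, 0.3]
grip_width: 0.004
finger_force: 3.8
```

Still only friction (about 5 N), so I'll keep pushing in −x until it meets the stop.

```bash
python3 -m jog '[[[-2,0,0,0,0,0],[-4,0,0,0,0,0],[-4,0,0,0,0,0]]]'; python3 -m jog '[[[-2,0,0,0,0,0],[-3,0,0,0,0,0]]]'
```

```text
clock: 7.37
tcp_pos: [0.5108, -0.0314, 0.053]
tcp_rot: [[0.999, -0.047, 0.009], [-0.047, -0.999, -0.001], [0.009, 0.001, -1.0]]
wrist_force: [18.7, 4.2, -9.2]
grip_width: 0.005
finger_force: 8.9
clock: 7.53
tcp_pos: [0.5104, -0.0315, 0.0532]
tcp_rot: [[0.999, -0.047, 0.014], [-0.047, -0.999, -0.002], [0.014, 0.001, -1.0]]
wrist_force: [32.9, 10.1, -18.4]
grip_width: 0.004
finger_force: 15.7
```

It is against the stop: force rises with no motion. I'll back off and check.

```bash
python3 -m jog '[[[6,0,0,0,0,0],[20,0,0,0,0,0],[20,0,30,0,0,0],[20,0,70,0,0,0],[20,0,110,0,0,0],[20,0,150,0,0,0],[10,0,170,0,0,0],[10,0,170,0,0,0]]]'; python3 -m jog '[[[0,0,0,0,0,0],[0,0,0,0,0,0],[0,0,0,0,0,0]]]'
python3 - <<'E'
from h import *
im=get_image("wrist"); save(im,"w3")
for n,lo,hi in(("red",(0,150,60),(6,255,255)),("blue",(100,130,50),(125,255,255)),("yel",(22,130,120),(34,255,255))):
 for c in blobs(im,lo,hi)[:2]:
  r=cv2.minAreaRect(c); print(n,r,[onz(im,*p,.064 if n!="yel" else .11).round(3)[:2] for p in cv2.boxPoints(r)])
E
```

```text
clock: 8.2
tcp_pos: [0.514, -0.0313, 0.2267]
tcp_rot: [[0.999, -0.046, 0.005], [-0.046, -0.999, -0.002], [0.005, 0.001, -1.0]]
wrist_force: [0.2, -0.2, 0.2]
grip_width: 0.003
finger_force: 0.0
clock: 8.45
tcp_pos: [0.5137, -0.0311, 0.2212]
tcp_rot: [[0.999, -0.046, -0.003], [-0.046, -0.999, 0.0], [-0.003, -0.0, -1.0]]
wrist_force: [0.5, -0.1, -0.4]
grip_width: 0.004
finger_force: 0.0
red ((297.5, 201.0), (16.0, 65.0), 90.0) [array([0.506, 0.019]), array([ 0.503, -0.042]), array([ 0.487, -0.042]), array([0.49, 0.02])]
blue ((368.3113098144531, 181.66038513183594), (15.521740913391113, 65.38362121582031), 15.945395469665527) [array([ 0.484, -0.063]), array([ 0.544, -0.08 ]), array([ 0.539, -0.094]), array([ 0.479, -0.077])]
yel ((58.46352005004883, 182.10791015625), (96.09123229980469, 30.10578727722168), 89.3839340209961) [array([0.574, 0.182]), array([0.573, 0.158]), array([0.493, 0.176]), array([0.494, 0.203])]
yel ((278.67620849609375, 185.93853759765625), (6.156430721282959, 24.897327423095703), 84.80557250976562) [array([0.526, 0.01 ]), array([ 0.527, -0.01 ]), array([ 0.521, -0.01 ]), array([0.52, 0.01])]
```

View pics/w3.png

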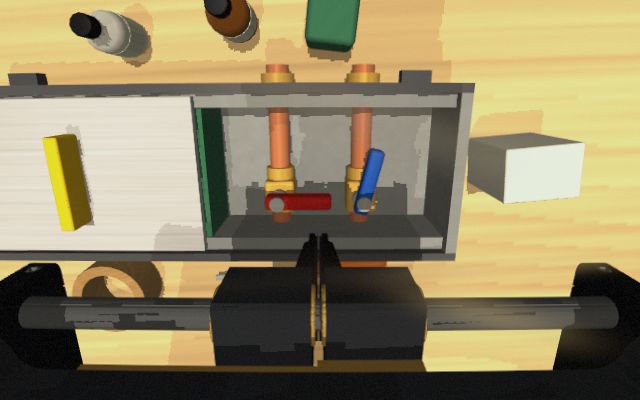

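The red handle at (298,201) lies straight across its pipe. The blue handle at (368,182), the cover at the left end and the bystanders are all unmoved, and the tool is clear.

```bash
python3 -c "
from workcell import close_job
print(close_job())"
```

```text
the job is handed in; nothing more can be done
None
```

The cover is slid fully left against its end wall and the red valve is shut against its stop; the last picture shows the blue handle and the visible bystanders where they were (the jar and most of the screwdriver were out of view), and the job is handed in at about 8.5 s.

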